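Point out the control and the setting, then start the tube shaker

ROBOT

A 6-joint arm with a two-finger parallel gripper is mounted at the origin on the work surface. World frame = base frame: x ahead of the robot, y to its left, z up, the work surface at z = 0. Lengths are in m, angles in rad, forces in N, time in s.
With the tool pointing down it reaches from about 0.4 to 0.825 m from the base axis. Payload 7 kg.
Tool frame: the origin (TCP) lies between the finger pads; the fingertips stand 19 mm ahead of it and the grasp point (between the pads) is the TCP (tip_extent is the distance from the TCP to the fingertips, in m); z points along the fingers, y is the direction in which the jaws open and shut (so a half turn about z gives the same grasp; the last joint's range is limited). The gripper opens to 88 mm and grips with 3 to 60 N. Pads are 19 mm wide; open, the fingers measure 130 mm over their backs; the gripper's body (78 mm by 193 mm) begins 47 mm behind the grasp point.
Start: joints at [-0.93, 0.359, 0.012, 0, -1.224, -0.288], TCP at [0.233, -0.633, 0.246] pointing down, gripper open.
Joint ranges: [-3.07, 3.07], [-1.43, 2.12], [-1.02, 1.25], [-3.03, 1.67], [-3.05, -0], [-3.03, 3.03]. Speed limits (rad/s): [2.39, 2.39, 3.01, 3.14, 3.14, 3.14].

INTERFACE

Orientations are given as a unit quaternion [x, y, z, w].
In Python, from station import * gives the robot as it stands. The module is installed in compiled form; this text tells all that it offers.
- The arm moves only by the tool step_arm, never from a script. Its arguments are lists of equal length, an entry for each row: "dp": the shift along the world's x, y, z in cm, a list of three; "spin": the turn about the world's z in rad. A call has 1 to 20 rows; each row is the pose to reach, as a shift and turn from the pose measured when the call began; what a row does not reach only later rows make up. A row lasts 1/12 s, in which the tool goes at most 41.7 mm and 7.16 degrees, less where a joint would pass 70% of its speed; a pose out of reach is approached as far as the arm can. A call with a gripper value outside its range is refused whole. "claw" is the finger opening in cm, from 0 to 8.76, set as the call begins (left out, the last holds). The fingers move at their own pace and stop on an object; "grip_force" is the grip in N (left out, the last holds). Time passes only in rows, so rows that repeat a pose let the fingers close. It gives the time, the measured TCP pose, the force and the opening at its end, in the units of the state.
- read_state(): the state, without advancing time (a new reading comes with each control period).
- capture(name): name is "scene" or "top" or "wrist"; returns (picture, depth): 420x560x3 uint8, red, green, blue; 420x560 float32, m along the optical axis (not along the pixel's ray), 0 where there is no reading.
- camera_info(name): a dict with "fovy" (degrees; the focal length in pixels is half the picture's height over the tangent of half this angle, whatever the lens; pixels are square), "cx", "cy" (the principal point, pixels), "k1" (the pictures are not rectified: a ray, as slopes to the right and down, at radius r is drawn at 1 + k1 r^2 times it, then the intrinsics apply), "xyz" and "attitude" of the camera in the world; the wrist camera has in their place "tool_from_camera" (4x4, takes a point from camera to tool coordinates, whose origin is the TCP and whose axes are the flange's). Camera axes: x right, y down, z forward; pixel columns grow to the right and rows downward; lengths in m; the calibration is good to about 2 mm. A picture is of the moment at which its call begins: read the wrist's pose just before it. camera_info takes no time and is no camera call.
- hand_in(): hands the job in, once; it reports no verdict.
The state is a dict: "time": time; "q": joint angles; "qd": joint speeds; "tau": joint torques, N m; "eef_pos": TCP position; "ee_rot": TCP orientation; "wrist_force": force on the tool from outside, world axes, zero at the start; "moment": the same for the moment, N m; "width": opening from 0.0 (shut) to 1.0 (fully open).
Only numpy, scipy, OpenCV 4.12 (cv2) and the standard library are available. Lean on these libraries where they do the work, as an engineer would, in place of code of your own. Each camera call takes 0.05 s, during which the arm holds its last target. There are 200 camera calls.

TASK

Do the point-and-check before a shaking run, for the colleague who witnesses it: point from close above at the red-capped control tube in the shaker's block and stay there for two seconds, then point from close above at the middle of the shaker's display and stay there for two seconds (fingertips a finger's width or two away each time). Then press the green start key fully in, let it go and move the hand well clear of it. Do not touch or shift any tube, do not touch the display, do not press the red stop key, and leave the pen, the pipette and the tip box alone.

Things in the scene. Friction and masses are not known exactly. Their poses are not given: they have to be found in the camera images.
- shaker: bench-top tube shaker, fixed: blue steel case 240 mm deep (x), 210 mm wide (y), 85 mm high, its sloping control panel towards the robot (its own -x). Origin at the centre of its underside, z up. On the panel, seen from the robot: the display at the left, the green start key right of the middle, the red stop key at the far right, 45 mm from the green one
- block_top (a point): centre of the upper face of the shaker's aluminium tube block, 98 mm above the table, axes as the shaker's; block 94 mm (x) by 136 mm (y) with six wells in two rows of three at x = -21 and 21 mm, y = -42, 0 and 42 mm from here. All six are filled; the tops of the caps are 133 mm above the table
- panel_center (a point): centre of the shaker's control panel, axes as the shaker's. The panel slopes up away from the robot at 15 degrees, from 65 mm above the table at its front edge to 85 mm at its rear edge, 75 mm further back
- tube_red: screw-cap tube, 84 mm tall, frosted body 29 mm across, red cap 34 mm across and 14 mm high; origin at the centre of its underside, z up its axis, the top of the cap 84 mm above it. It stands loose in one of the six wells of the shaker's block (which one differs), 49 mm deep, its top 35 mm above the block. The only red cap in the block: the control
- tube_red_top (a point): centre of the top of the red cap
- display: the shaker's display: a dark plate 52 mm (up the slope) by 88 mm (across) by 4 mm with a lit bar graph, fixed on the panel. Origin at the middle of its back, on the panel; z is square to the panel (15 degrees from vertical, leaning towards the robot), x up the slope, y to the left
- display_center (a point): centre of the display's face; same axes as the display
- start_key_top (a point): centre of the top of the green start key: round, 24 mm across, standing 10 mm proud of the panel in a black ring 31 mm across and 3 mm high; its z points square out of the panel (15 degrees from vertical, leaning towards the robot)
- start_key (a joint): travel of the green start key, m: 0 released, 0.004 fully in; it moves square to the panel, begins to give at 1.5 N, takes 5 N fully in and springs back
- stop_key_top (a point): centre of the top of the red stop key, same size and shape as the start key; to be left alone
- stop_key (a joint): travel of the red stop key, m: 0 released, 0.004 fully in
- tube_blue1: screw-cap tube, 84 mm tall, frosted body 29 mm across, blue cap 34 mm across and 14 mm high; origin at the centre of its underside, z up its axis, the top of the cap 84 mm above it. It stands loose in one of the six wells of the shaker's block (which one differs), 49 mm deep, its top 35 mm above the block. A sample
- tube_blue2: screw-cap tube, 84 mm tall, frosted body 29 mm across, blue cap 34 mm across and 14 mm high; origin at the centre of its underside, z up its axis, the top of the cap 84 mm above it. It stands loose in one of the six wells of the shaker's block (which one differs), 49 mm deep, its top 35 mm above the block. A sample
- tube_blue3: screw-cap tube, 84 mm tall, frosted body 29 mm across, blue cap 34 mm across and 14 mm high; origin at the centre of its underside, z up its axis, the top of the cap 84 mm above it. It stands loose in one of the six wells of the shaker's block (which one differs), 49 mm deep, its top 35 mm above the block. A sample
- tube_blue4: screw-cap tube, 84 mm tall, frosted body 29 mm across, blue cap 34 mm across and 14 mm high; origin at the centre of its underside, z up its axis, the top of the cap 84 mm above it. It stands loose in one of the six wells of the shaker's block (which one differs), 49 mm deep, its top 35 mm above the block. A sample
- tube_blue5: screw-cap tube, 84 mm tall, frosted body 29 mm across, blue cap 34 mm across and 14 mm high; origin at the centre of its underside, z up its axis, the top of the cap 84 mm above it. It stands loose in one of the six wells of the shaker's block (which one differs), 49 mm deep, its top 35 mm above the block. A sample
- pen: dark marker pen lying loose in front of the shaker, 132 mm long (its x), 12 mm thick; origin under its middle
- pipette: black hand pipette with a yellow plunger button lying loose to the right of the shaker, 245 mm long (its x), 36 mm wide, 26 mm high; origin under its middle
- tip_box: closed cream box of pipette tips, loose to the left of the shaker, 124 by 88 mm, 63 mm high; origin at the centre of its underside
There are look-alikes about, which are no part of the job. Leave any black or pink look-alike of the tube_red alone.

How it is judged:
On the way, in this order (a step that is already met when the one before it is completed fails the run):
1. the fingertips point at the red-capped tube from close above it, without contact, for a good second (horizontal distance between the grasp point and tube_red_top below 0.018 m and distance between the grasp point and tube_red_top below 0.075 m and z of the grasp point in the frame of tube_red_top above 0 m), for 1.2 s.
2. the fingertips point at the middle of the display from close above it, without contact, for a good second (z of the grasp point in the frame of display_center between 0 and 0.075 m and y of the grasp point in the frame of display_center between -0.02 and 0.02 m and x of the grasp point in the frame of display_center between -0.02 and 0.03 m), for 1.2 s.
3. the green start key is pressed in by the fingers (value of joint start_key above 0.0032 m and distance between the grasp point and start_key_top below 0.05 m), for 0.05 s.
At the end, for the whole second after the job is handed in: Both keys are out again (within 0.6 mm), the grasp point is more than 60 mm from the green key, every tube stands where it stood (within 8 mm), and the pen, pipette and tip box are where they were (within 15 mm) (value of joint each of start_key, stop_key below 0.0006 m and distance between the grasp point and start_key_top above 0.06 m and distance of each of tube_red, tube_blue1, tube_blue2, tube_blue3, tube_blue4, tube_blue5 from where it was at the start of the episode below 0.008 m and distance of each of pen, pipette, tip_box from where it was at the start of the episode below 0.015 m); the robot touches nothing.
It fails at once if a tube is touched, lifted or shifted (more than 0.5 N or 8 mm) (contact force between any of the fingers, the arm and tube_red above 0.5 N or contact force between any of the fingers, the arm and tube_blue1 above 0.5 N or contact force between any of the fingers, the arm and tube_blue2 above 0.5 N or contact force between any of the fingers, the arm and tube_blue3 above 0.5 N or contact force between any of the fingers, the arm and tube_blue4 above 0.5 N or contact force between any of the fingers, the arm and tube_blue5 above 0.5 N or distance of any of tube_red, tube_blue1, tube_blue2, tube_blue3, tube_blue4, tube_blue5 from where it was at the start of the episode above 0.008 m).
It fails at once if the display is touched (more than 0.5 N) (contact force between any of the fingers, the arm and display above 0.5 N).
It fails at once if the red stop key is pressed (more than 1.5 mm) (value of joint stop_key above 0.0015 m).
It fails at once if the pen, the pipette or the tip box is shifted (more than 15 mm) (distance of any of pen, pipette, tip_box from where it was at the start of the episode above 0.015 m).
It also fails if it takes over 51 s, if anything falls off the work surface, if the arm or the gripper's body presses on something with over 40 N, if the wrist force passes 120 N, or if a joint passes its speed limit or range.

## Working session

There is one attempt and no reset: what is moved stays moved. The work goes in short steps, Python scripts to look and compute and a tool call to move; the robot and the scene stay as the last step left them, time stands still between calls to the robot, and variables do not carry over. Pictures are saved under pics/ and viewed, about 8 in all and at most 12, crops included, and the job is handed in when it is done.

Besides the shell and the picture viewer there is one more tool, called after "Emit:" as a command line: name --pt "numbers of a row" for each row, then --argument value for the rest. step_arm: Moves the arm, as the interface text tells. Its arguments: {"type":"object","properties":{"dp":{"type":"array","items":{"type":"array","items":{"type":"number"}}},"spin":{"type":"array","items":{"type":"number"}},"claw":{"type":"number"},"grip_force":{"type":"number"}},"required":["dp","spin"]}

```bash
mkdir -p pics
cat > h.py <<'E'
from station import *
import numpy as np, cv2
from scipy.spatial.transform import Rotation as R
def cap(name):
    s=read_state(); p,d=capture(name); i=camera_info(name)
    if name=='wrist':
        T=np.eye(4);T[:3,:3]=R.from_quat(s['ee_rot']).as_matrix();T[:3,3]=s['eef_pos'];T=T@np.array(i['tool_from_camera'])
    else:
        T=np.eye(4);a=np.array(i['attitude'],float)
        T[:3,:3]=R.from_quat(a).as_matrix() if a.size==4 else a.reshape(3,3); T[:3,3]=i['xyz']
    f=210/np.tan(np.radians(i['fovy'])/2)
    K=np.array([[f,0,i['cx']],[0,f,i['cy']],[0,0,1]]); D=np.array([i['k1'],0,0,0.])
    v,u=np.mgrid[0:420,0:560]
    n=cv2.undistortPoints(np.stack([u,v],-1).reshape(-1,1,2).astype(float),K,D).reshape(420,560,2)
    P=np.dstack([n[...,0]*d,n[...,1]*d,d])@T[:3,:3].T+T[:3,3]
    P[d==0]=np.nan
    return p,d,P,T
def save(n,p): cv2.imwrite('pics/'+n+'.png',p[...,::-1])
E
python3 - <<'E'
from h import *
for n in ['top','scene']:
    i=camera_info(n); print(i)
    p,d,P,T=cap(n); np.savez(n,p=p,P=P); save(n,p)
print(read_state())
E
```

```text
{'fovy': 48.98165803844886, 'cx': 272.8666244073704, 'cy': 210.38759647407733, 'k1': -0.08285859324400528, 'xyz': array([0.53334345, 0.03867181, 0.9017345 ]), 'attitude': array([-0.70043219,  0.7122726 , -0.02133619,  0.04009059])}
{'fovy': 44.72032998753777, 'cx': 287.11575141909293, 'cy': 206.71656778534046, 'k1': -0.11571848466527651, 'xyz': array([1.10666647, 0.08378026, 0.87995575]), 'attitude': array([ 0.65233256,  0.69866329, -0.21951147, -0.19531144])}
{'time': 0.1, 'q': array([-9.29938703e-01,  3.59306245e-01,  1.11568687e-02, -3.00844064e-04,
       -1.22407841e+00, -2.88120967e-01]), 'qd': array([-7.41977153e-05, -6.09557328e-04,  1.20285168e-03,  3.93653549e-03,
        4.11730686e-04,  2.03723840e-03]), 'tau': array([-2.41946298e-03, -5.84163380e+01,  2.93753332e+01,  7.01557606e+00,
        1.01851291e-02, -3.82540532e-05]), 'eef_pos': array([ 0.23304289, -0.63306971,  0.24472634]), 'ee_rot': array([-1.75404935e-01,  9.84496103e-01,  7.03257829e-04, -1.94174191e-04]), 'wrist_force': array([ 0.30617298,  0.07902565, -0.1656725 ]), 'moment': array([ 0.05128615,  0.01055778, -0.01136275]), 'width': 0.9961824728403341}
```

View pics/top.png

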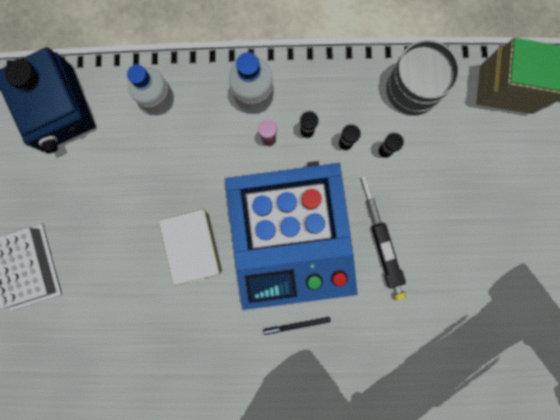

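View pics/scene.png

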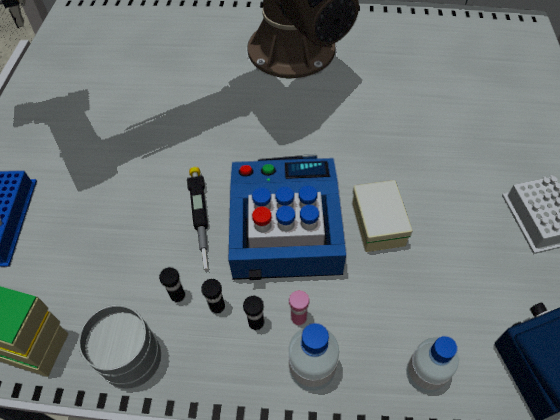

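Top view: the red cap is in the rear right well at (311,199), the display is at (271,287), the green key at (314,282) and the red stop key at (340,279). The pen lies in front at (297,326).

Run:
```python
from h import *
for n,box in [('top',(220,160,365,310)),('scene',(225,150,350,285))]:
    z=np.load(n+'.npz');p,P=z['p'],z['P']
    h=cv2.cvtColor(p,cv2.COLOR_RGB2HSV).astype(int)
    m0=np.zeros((420,560),bool);m0[box[1]:box[3],box[0]:box[2]]=1
    H,S,V=h[...,0],h[...,1],h[...,2]
    red=((H<8)|(H>172))&(S>130)&(V>70)&m0
    grn=(H>45)&(H<75)&(S>120)&(V>60)&m0
    drk=(V<75)&m0&(P[...,2]>.05)&(P[...,2]<.1)
    blu=(H>100)&(H<120)&(S>120)&m0&(P[...,2]>.122)
    for nm,m in [('red',red),('grn',grn),('drk',drk),('blu',blu)]:
        k,l,st,c=cv2.connectedComponentsWithStats(m.astype(np.uint8))
        for j in range(1,k):
            if st[j,4]>40:
                q=P[l==j]; r=q[q[:,2]>np.nanpercentile(q[:,2],95)-.006] if nm in('red','blu') and np.nanmax(q[:,2])>.11 else q
                mm=(np.nanmin(r,0)+np.nanmax(r,0))/2
                print(n,nm,c[j].round(),st[j,4],'med',np.nanmedian(r,0).round(4),'mid',mm.round(4))
    pt=P[(P[...,2]<.16)&(P[...,2]>.04)&m0]
    case=m0&(P[...,2]>.05)&(P[...,2]<.092)
    print(cv2.minAreaRect(P[case][:,:2].astype(np.float32)*1000))
```

```text
top red [311. 198.] 272 med [ 0.6201 -0.0057  0.1324] mid [ 0.6196 -0.0057  0.1324]
top red [339. 278.] 150 med [ 0.4829 -0.0549  0.083 ] mid [ 0.4822 -0.0562  0.0802]
top grn [314. 282.] 146 med [ 0.4772 -0.0105  0.0828] mid [ 0.4778 -0.0101  0.082 ]
top drk [302. 194.] 297 med [ 0.6491 -0.0119  0.0646] mid [0.6097 0.0345 0.0664]
top drk [269. 284.] 843 med [0.4769 0.0706 0.0794] mid [0.4713 0.0661 0.077 ]
top drk [312. 278.] 44 med [ 0.4865 -0.0066  0.0787] mid [ 0.4803 -0.0101  0.078 ]
top blu [286. 202.] 274 med [0.6145 0.0349 0.1324] mid [0.6144 0.0355 0.1323]
top blu [262. 205.] 274 med [0.6099 0.0768 0.1324] mid [0.61   0.0775 0.1326]
top blu [314. 223.] 271 med [ 0.5782 -0.0102  0.1324] mid [ 0.5783 -0.0106  0.1326]
top blu [290. 226.] 267 med [0.5737 0.0306 0.1324] mid [0.5731 0.0312 0.1319]
top blu [265. 230.] 273 med [0.5681 0.0722 0.1322] mid [0.5687 0.0723 0.1321]
((563.1464233398438, 45.79753875732422), (254.6594696044922, 242.30999755859375), 6.716458797454834)
scene red [245. 169.] 82 med [ 0.4841 -0.0556  0.0844] mid [ 0.4826 -0.0556  0.0842]
scene red [261. 215.] 28
[... 288 characters left out ...]
0.4866 -0.0563  0.078 ]
scene drk [268. 172.] 62 med [ 0.4863 -0.0099  0.08  ] mid [ 0.4831 -0.0112  0.0818]
scene drk [326. 213.] 93 med [0.5514 0.1077 0.0634] mid [0.5854 0.1078 0.0666]
scene drk [244. 218.] 130 med [ 0.5863 -0.0466  0.0716] mid [ 0.6036 -0.0457  0.0687]
scene drk [287. 262.] 1022 med [0.677  0.0412 0.0672] mid [0.6767 0.0414 0.0684]
scene blu [308. 204.] 563 med [0.5967 0.0743 0.1327] mid [0.5895 0.074  0.1328]
scene blu [261. 196.] 281 med [ 0.5792 -0.0114  0.1329] mid [ 0.5784 -0.012   0.1324]
scene blu [285. 205.] 565 med [0.5993 0.0324 0.1329] mid [0.5941 0.0319 0.1329]
((558.1171264648438, 28.685401916503906), (245.7370147705078, 210.555908203125), 6.441007614135742)
```

Emit:
step_arm --pt "1 2 0" --pt "3 5 0" --pt "5 8 0" --pt "7 11 0" --pt "9 14 0" --pt "11 18 0" --pt "13 21 0" --pt "15 24 0" --pt "17 27 0" --pt "19 30 0" --pt "21 33 0" --pt "23 37 0" --pt "25 40 0" --pt "27 43 0" --pt "29 46 0" --pt "31 50 0" --pt "33 54 0" --pt "35 57 0" --pt "36 59 0" --pt "37 60 0" --spin '[-0.01,-0.02,-0.03,-0.04,-0.06,-0.08,-0.1,-0.12,-0.14,-0.16,-0.18,-0.2,-0.21,-0.22,-0.23,-0.23,-0.23,-0.23,-0.23,-0.23]' --claw 0

```text
time: 1.77
eef_pos: [0.6038, -0.0301, 0.2441]
ee_rot: [-0.063, 0.998, 0.001, -0.001]
wrist_force: [-0.8, -0.4, -0.2]
width: 0.007
```

Run:
```python
from h import *
p,d,P,T=cap('wrist'); save('w1',p)
h=cv2.cvtColor(p,cv2.COLOR_RGB2HSV).astype(int);H,S,V=h[...,0],h[...,1],h[...,2]
for nm,m in [('red',((H<8)|(H>172))&(S>130)&(V>60)),('grn',(H>45)&(H<75)&(S>120)&(V>50))]:
    k,l,st,c=cv2.connectedComponentsWithStats(m.astype(np.uint8))
    for j in range(1,k):
        if st[j,4]>100:
            q=P[l==j];t=q[q[:,2]>np.nanpercentile(q[:,2],90)-.006] if nm=='red' else q
            print(nm,c[j].round(),st[j],np.nanmedian(t,0).round(4),((np.nanmin(t,0)+np.nanmax(t,0))/2).round(4))
print(read_state()['eef_pos'])
```

```text
red [264.  44.] [249  28  31  33 777] [ 0.4808 -0.057   0.082 ] [ 0.4803 -0.0573  0.082 ]
red [304. 229.] [ 283  209   43   37 1311] [ 0.6142 -0.0101  0.1309] [ 0.5964 -0.0116  0.2114]
grn [320.  45.] [306  29  30  32 755] [ 0.4758 -0.0129  0.082 ] [ 0.4756 -0.0121  0.0787]
[ 0.60513497 -0.02989193  0.24392435]
```

View pics/w1.png

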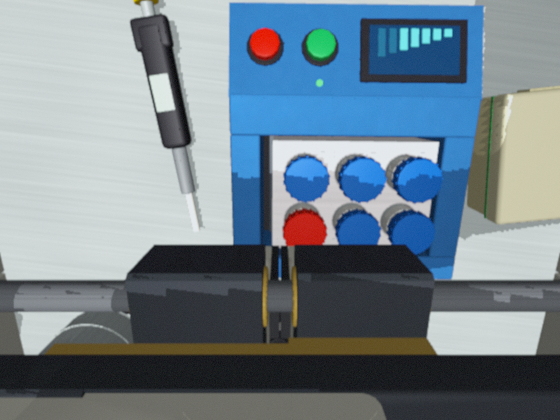

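The wrist view shows red stop (264,44), green (320,45), display (413,50) and red cap (304,229). This agrees with the top camera to within about 3 mm. I'll move above the cap next.

Emit:
step_arm --pt "0.7 1.2 0" --pt "1.4 2.3 -0.5" --pt "1.4 2.3 -2" --pt "1.4 2.3 -3.5" --pt "1.4 2.3 -5" --pt "1.4 2.3 -6" --pt "1.4 2.3 -6.6" --pt "1.4 2.3 -6.6" --pt "1.4 2.3 -6.6" --pt "1.4 2.3 -6.6" --pt "1.4 2.3 -6.6" --pt "1.4 2.3 -6.6" --pt "1.4 2.3 -6.6" --pt "1.4 2.3 -6.6" --pt "1.4 2.3 -6.6" --pt "1.4 2.3 -6.6" --pt "1.4 2.3 -6.6" --pt "1.4 2.3 -6.6" --pt "1.4 2.3 -6.6" --pt "1.4 2.3 -6.6" --spin '[0,0,0,0,0,0,0,0,0,0,0,0,0,0,0,0,0,0,0,0]'

```text
time: 3.48
eef_pos: [0.6191, -0.0069, 0.1779]
ee_rot: [-0.063, 0.998, 0.001, -0.0]
wrist_force: [-0.5, 0.4, -0.2]
width: 0.005
```

Emit:
step_arm --pt "0 0 0" --pt "0 0 0" --pt "0 0 0" --pt "0 0 0" --pt "0 0 0" --pt "0 0 0" --pt "0 0 0" --pt "0 0 0" --pt "0 0 0" --pt "0 0 0" --pt "0 0 0" --pt "0 0 0" --pt "0 0 0" --pt "0 0 0" --pt "0 0 0" --spin '[0,0,0,0,0,0,0,0,0,0,0,0,0,0,0]'

```text
time: 4.73
eef_pos: [0.6191, -0.0069, 0.1779]
ee_rot: [-0.063, 0.998, 0.001, -0.0]
wrist_force: [0.5, 0.5, -0.6]
width: 0.004
```

Emit:
step_arm --pt "0 0 1.5" --pt "0 0 3" --pt "-1 0.5 4" --pt "-3 1.5 4" --pt "-5.5 2.5 4" --pt "-8 4 4" --pt "-10.5 5 4" --pt "-13 6 4" --pt "-14.7 7 3.5" --pt "-15.2 7.3 2.5" --pt "-15.2 7.3 1" --pt "-15.2 7.3 -0.5" --pt "-15.2 7.3 -2" --pt "-15.2 7.3 -3.5" --pt "-15.2 7.3 -4.5" --pt "-15.2 7.3 -5.2" --pt "-15.2 7.3 -5.4" --pt "-15.2 7.3 -5.4" --spin '[0,0,0,0,0,0,0,0,0,0,0,0,0,0,0,0,0,0]'

```text
time: 6.23
eef_pos: [0.4669, 0.066, 0.1234]
ee_rot: [-0.063, 0.998, 0.0, -0.001]
wrist_force: [-0.3, 0.9, 0.5]
width: 0.007
```

Emit:
step_arm --pt "0 0 0" --pt "0 0 0" --pt "0 0 0" --pt "0 0 0" --pt "0 0 0" --pt "0 0 0" --pt "0 0 0" --pt "0 0 0" --pt "0 0 0" --pt "0 0 0" --pt "0 0 0" --pt "0 0 0" --pt "0 0 0" --pt "0 0 0" --pt "0 0 0" --pt "0 0 0" --pt "0 0 0" --pt "0 0 0" --pt "0 0 0" --pt "0 0 0" --spin '[0,0,0,0,0,0,0,0,0,0,0,0,0,0,0,0,0,0,0,0]'

```text
time: 7.9
eef_pos: [0.467, 0.066, 0.1234]
ee_rot: [-0.063, 0.998, 0.0, -0.001]
wrist_force: [0.4, -0.0, 0.2]
width: 0.006
```

Run:
```python
from h import *
p,d,P,T=cap('scene'); save('s2',cv2.resize(p[120:300,180:420],None,fx=3,fy=3)); print(read_state()['time'])
```

```text
7.95
```

View pics/s2.png

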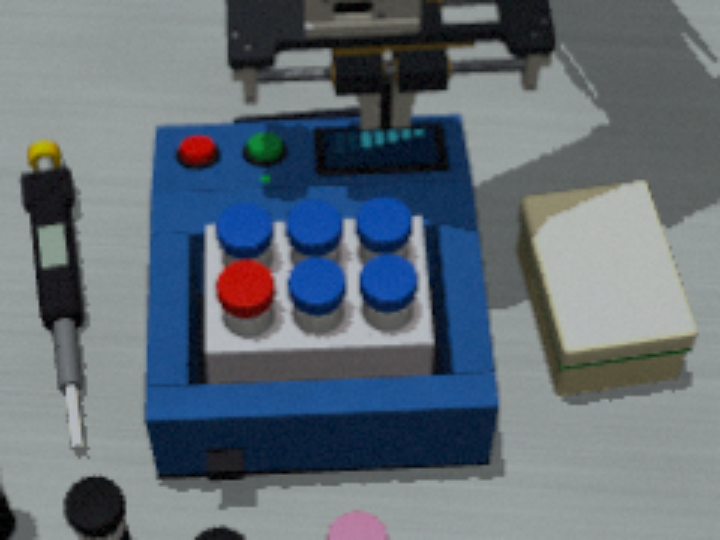

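The fingertips hover over the middle of the display with a clear gap, and nothing has moved. I'll finish the hold and then go above the green key.

Emit:
step_arm --pt "0 0 0" --pt "0 0 0" --pt "0 0 0" --pt "0 0 0" --pt "0 0 0" --pt "0 0 1.2" --pt "0.2 -1 2.5" --pt "0.5 -3 2.5" --pt "0.8 -5 2.5" --pt "1 -7 2.5" --pt "1 -7.7 2.3" --pt "1 -7.7 1.5" --pt "1 -7.7 0.5" --pt "1 -7.7 -0.5" --pt "1 -7.7 -1" --pt "1 -7.7 -1.3" --pt "1 -7.7 -1.3" --pt "1 -7.7 -1.3" --spin '[0,0,0,0,0,0,0,0,0,0,0,0,0,0,0,0,0,0]'

```text
time: 9.45
eef_pos: [0.4771, -0.0107, 0.1105]
ee_rot: [-0.063, 0.998, 0.0, -0.001]
wrist_force: [-0.0, -0.1, 0.2]
width: 0.005
```

Run:
```python
from h import *
p,d,P,T=cap('scene'); save('s3',cv2.resize(p[120:200,200:360],None,fx=4,fy=4))
p,d,P,T=cap('wrist'); save('w3',p); print(read_state()['eef_pos'],read_state()['wrist_force'])
```

```text
[ 0.47729145 -0.01075975  0.11080761] [-0.49204025 -1.13094193  0.51095181]
```

View pics/s3.png

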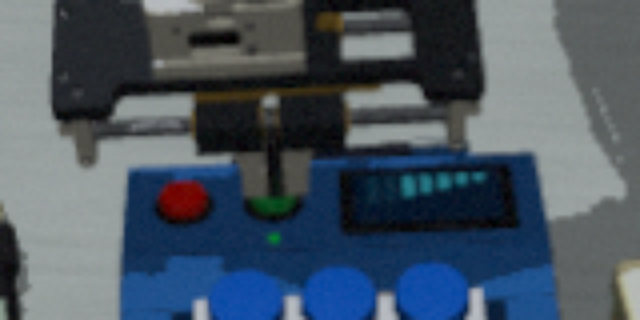

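View pics/w3.png

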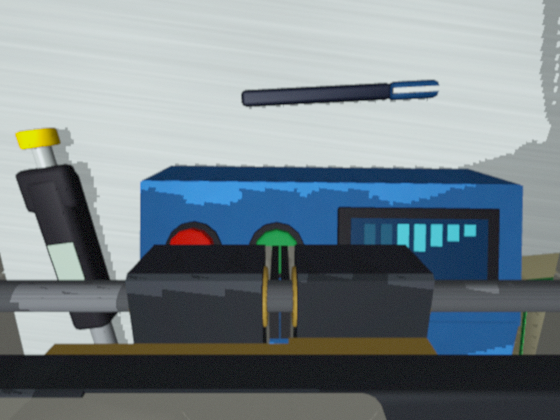

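The tips are centred over the green key at (270,205) in the crop, clear of the stop key and display. Next I press in small steps and watch the force.

Emit:
step_arm --pt "0 0 -0.2" --pt "0 0 -0.4" --pt "0 0 -0.5" --pt "0 0 -0.6" --pt "0 0 -0.7" --pt "0 0 -0.8" --pt "0 0 -0.8" --pt "0 0 -0.8" --spin '[0,0,0,0,0,0,0,0]'

```text
time: 10.22
eef_pos: [0.4781, -0.0106, 0.1032]
ee_rot: [-0.063, 0.998, 0.001, 0.0]
wrist_force: [1.5, 1.1, 4.8]
width: 0.007
```

Emit:
step_arm --pt "0 0 -0.1" --pt "0 0 -0.2" --pt "0 0 -0.2" --pt "0 0 -0.2" --spin '[0,0,0,0]'

```text
time: 10.55
eef_pos: [0.4785, -0.0105, 0.1018]
ee_rot: [-0.063, 0.998, 0.001, 0.001]
wrist_force: [0.8, 0.1, 8.6]
width: 0.006
```

Emit:
step_arm --pt "0 0 -0.1" --pt "0 0 -0.2" --pt "0 0 -0.2" --pt "0 0 -0.2" --pt "0 0 -0.2" --spin '[0,0,0,0,0]'

```text
time: 10.97
eef_pos: [0.4788, -0.0105, 0.1012]
ee_rot: [-0.064, 0.998, 0.0, 0.001]
wrist_force: [-5.3, 0.1, 20.1]
width: 0.008
```

Force is 20 N and rising steeply, so the key is on its stop. I'll release and retreat.

Emit:
step_arm --pt "0 0 0.3" --pt "0 0 0.8" --pt "0 0 2" --pt "0 0 4" --pt "0 0 6.5" --pt "0 0 9" --pt "0 0 12" --pt "0 0 14" --pt "0 0 15" --pt "0 0 15" --pt "0 0 15" --spin '[0,0,0,0,0,0,0,0,0,0,0]'

```text
time: 11.88
eef_pos: [0.4781, -0.0105, 0.2503]
ee_rot: [-0.063, 0.998, 0.001, 0.001]
wrist_force: [0.6, 0.1, -0.9]
width: 0.003
```

Run:
```python
from h import *
p,d,P,T=cap('scene'); save('s4',cv2.resize(p[120:300,180:420],None,fx=3,fy=3))
p0=np.load('scene.npz')['p']; P0=np.load('scene.npz')['P']
for q,Q in ((p0,P0),(p,P)):
    h=cv2.cvtColor(q,cv2.COLOR_RGB2HSV).astype(int);H,S,V=h[...,0],h[...,1],h[...,2]
    m=np.zeros(H.shape,bool);m[150:285,225:350]=1
    for n,c in (('grn',(H>45)&(H<75)&(Q[...,2]<.1)),('stop',((H<8)|(H>172))&(Q[...,2]<.1)),('redcap',((H<8)|(H>172))&(Q[...,2]>.115)),('blue',(H>100)&(H<120)&(Q[...,2]>.12)&(Q[...,2]<.14))):
        t=Q[m&c&(S>120)&(V>60)]; print(n,len(t),np.nanmedian(t,0).round(4))
print(read_state()['wrist_force'],read_state()['eef_pos'])
```

```text
grn 77 [ 0.4798 -0.0107  0.0845]
stop 85 [ 0.4843 -0.0552  0.0844]
redcap 297 [ 0.6237 -0.0066  0.1325]
blue 1324 [0.5865 0.0394 0.1327]
grn 70 [ 0.4796 -0.0103  0.0847]
stop 80 [ 0.4849 -0.0553  0.0848]
redcap 297 [ 0.6233 -0.0069  0.1326]
blue 1351 [0.5866 0.0395 0.1327]
[ 0.35342789  0.71733282 -0.04057692] [ 0.47781488 -0.01065635  0.249667  ]
```

View pics/s4.png

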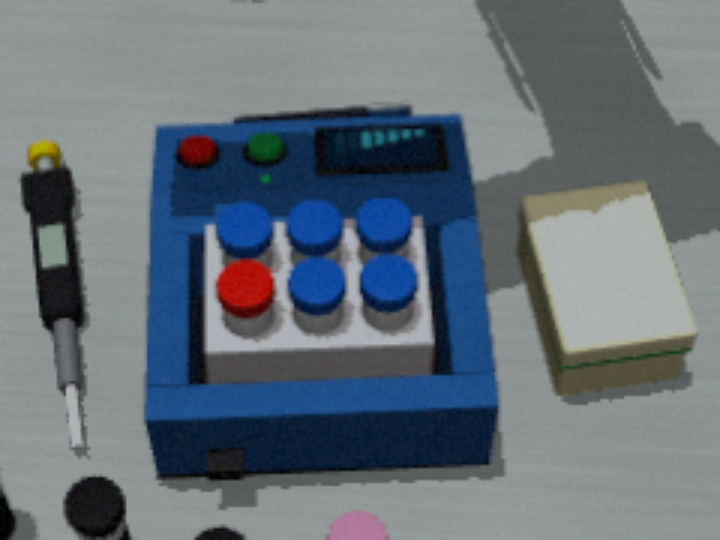

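Keys are out, everything is in place and the hand is clear, so I'm handing in.

```bash
python3 -c "
from station import *
print(hand_in())"
```

```text
the job is handed in; nothing more can be done
None
```

The point-and-check is done and the job was handed in at about 12 s of the 51 s allowed; no verdict is reported.

- **Red-capped tube:** I pointed at the rear right well with the fingertips about 26 mm above the cap for over 2 s.
- **Display:** I pointed at its middle with the fingertips about 25 mm above it for about 2 s.
- **Green start key:** I pressed with closed fingers until the force rose steeply to 20 N. That is well past the 5 N it needs, so I take it to have been fully in. I had no direct reading of the key's travel. I then let go and moved the hand straight up, leaving it about 165 mm above the key.

**Last checks:** Both keys measured at their original height and the wrist force was near zero. The red cap was within 1 mm of where it started, and the blue caps showed no shift. By eye in the last scene view, the pen, pipette and tip box had not moved; I did not measure them. The wrist camera placed the red cap and keys up to about 6 mm off the other two cameras. It saw the cap partly hidden by the gripper, so I aimed between the readings. No check failed.

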